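# Charge the polishing tray and set the bench timer

### The job

Charge the polishing tray: push it all the way home under the hopper, then draw the hopper's slide gate out to its end stop so that the three wooden balls drop into the tray. Then wind the bench timer clockwise past its top mark (the broad 60-minute mark) and turn it back down until its pointer stands at the dark steel tab clipped on its rim. Leave the tab and the jars, tin and beaker around as they are.

Things in the scene. Friction and masses are not known exactly. Their poses are not given: they have to be found in the camera images.
- stand: Fixed hopper stand: steel base 130 x 220 x 6, grey side plates (x = +-61, 70 long, to 102 high) and an open square chute 88 (x) x 70 (y), 95 to 155 above the bench. Origin on the bench under the chute. Its +y is the way the gate draws out and the way the tray is pushed home: tray sticks out at -y, pull plate at +y. Behind the work a lamp head hangs from x = 0.655 (world), 107 up; a vice at left is 84 high.
- tray_body (a joint): Steel tray under the hopper (92 x 96, walls to 52 above the bench), slides on its runners; 0 = home under the chute (against its stop), grows as it sticks out towards the stand's -y, 0.07 m at most. Stays where it is left; friction about 1.5 N.
- tray_push_face (a point): Middle of the outer (-y of the stand) face of the tray's upright push plate, 60 wide (stand x), 6 thick, from 12 to 60 above the bench; this point is 36 above it. 57 mm of open space lie between the plate and the tray's wall. It moves with the tray.
- gate_body (a joint): Steel slide gate that closes the chute's bottom, 0 = shut, grows as it is drawn out to the stand's +y; end stop at 0.06 m (chute then fully open). Stays where it is left; friction about 2 N.
- gate_pull_face (a point): Middle of the inner face (looking to the chute) of the gate's upright pull plate, 60 wide (stand x), 6 thick, from 91 to 151 above the bench; this point is 121 above it. With the gate shut the gap between chute and plate is 52 mm, with only a flat 34 wide tongue at 95 below, so fingers can go down into it and draw the plate. It moves with the gate.
- timer: Fixed round bench timer, 156 across, dial face 46 above the bench. Origin on the bench under its axis. Seen from above the zero mark (a round dot) lies 65.5 degrees clockwise from the body's +x (its +x is roughly away from the robot), the scale runs on clockwise: a short tick every 5 minutes, a longer one every 10, and the broad top mark at 60 minutes.
- timer_axis (a point): Point on the timer's axis, 75 above the bench, at mid height of its lever.
- lever_body (a joint): The timer's black one-sided lever (a wing 10 thick that reaches 52 out from the axis, from 54 to 98 above the bench, on a hub of radius 15). Value in rad, growing clockwise from above: 0 = zero mark, 0.06 per minute, 3.6 = top mark (60 minutes), stop at 4.0. The lever points at 65.5 degrees + this value, clockwise from the timer's +x. Stays where it is left; friction about 0.12 Nm (3 N at 40 mm).
- pointer_tip (a point): Tip of the lever's pointer, 60 out from the axis, 56 above the bench.
- tab_body (a joint): Where the stiff dark steel tab (33 long, 14 wide, clipped over the dial's rim and standing out 20 beyond it, up to 53 above the bench) is set; the same scale as the lever: the minutes wanted. It must not be moved.
- tab_tip (a point): Inner tip of that tab, 60 out from the axis: where the pointer must stand.
- tray_centre (a point): Middle of the tray's floor, 12 above the bench.
- wood_ball_0 (a point): Centre of a wooden ball, 30 in diameter, lying in the chute on the gate at the start.
- wood_ball_1 (a point): Centre of a wooden ball, 30 in diameter, lying in the chute on the gate at the start.
- wood_ball_2 (a point): Centre of a wooden ball, 30 in diameter, lying in the chute on the gate at the start.
- beaker: Beaker of gravers and files, 74 across, 155 high with the tools; origin at the middle of its underside. A bystander.
- tall_jar: Clear screw-top jar with a red lid, 56 across, 100 high; origin at the middle of its underside. A bystander.
- squat_jar: Squat white-lidded jar, 60 across, 72 high; origin at the middle of its underside. A bystander.
- slip_tin: Small plain tin, 47 across, 50 high; origin at the middle of its underside. A bystander.

How it is judged (in metres and radians):
On the way, in this order (a step that is already met when the one before it is completed fails the run):
1. the tray is home under the hopper (value of joint tray_body below 0.004 m), for 0.1 s.
2. the gate is drawn to its end stop and the balls have dropped into the tray (value of joint gate_body above 0.056 m and height (world z) of each of wood_ball_0, wood_ball_1, wood_ball_2 below 0.06 m), for 0.1 s.
3. the timer is wound past its top mark (value of joint lever_body above 3.62 rad).
At the end, for the whole second after the job is handed in: The tray is home (within 5 mm of its stop), the gate is drawn out to its end stop (within 5 mm), all three balls lie in the tray, and the timer's pointer rests within 6 mm (about 1.5 minutes) of the tab's tip (value of joint tray_body below 0.005 m and value of joint gate_body above 0.055 m and horizontal distance between each of wood_ball_0, wood_ball_1, wood_ball_2 and tray_centre below 0.062 m and height (world z) of each of wood_ball_0, wood_ball_1, wood_ball_2 below 0.06 m and horizontal distance between pointer_tip and tab_tip below 0.006 m and velocity of joint lever_body between -0.05 and 0.05 rad/s); the robot touches nothing.
It fails at once if the tab on the timer's rim is shifted more than 4 mm (distance of tab_tip from where it was at the start of the episode above 0.004 m).
It fails at once if the beaker, a jar or the tin is shifted more than 20 mm or tipped (distance of any of beaker, tall_jar, squat_jar, slip_tin from where it was at the start of the episode above 0.02 m or angle between any of beaker, tall_jar, squat_jar, slip_tin's own z axis and vertical above 0.3 rad).
It fails at once if a ball misses the tray ((height (world z) of wood_ball_0 below 0.06 m and horizontal distance between wood_ball_0 and tray_centre above 0.07 m) or (height (world z) of wood_ball_1 below 0.06 m and horizontal distance between wood_ball_1 and tray_centre above 0.07 m) or (height (world z) of wood_ball_2 below 0.06 m and horizontal distance between wood_ball_2 and tray_centre above 0.07 m)).
It also fails if it takes over 58 s, if anything falls off the work surface, if the arm or the gripper's body presses on something with over 40 N, if the wrist force passes 120 N, or if a joint passes its speed limit or range.

### The arm

A 6-joint arm with a two-finger parallel gripper is mounted at the origin on a cart in front of the work surface, level with it; the furniture and walls round the work are solid. World frame = base frame: x ahead of the robot, y to its left, z up, the work surface at z = 0. Lengths are in mm, angles in rad, forces in N, time in s.
With the tool pointing down it reaches from about 275 to 750 mm from the base axis. Payload 10.2 kg.
Tool frame: the origin (TCP) lies midway between the tips of the shut fingers; the grasp point (between the pads) lies 19 mm behind it; z points along the fingers, y is the line along which they close (so a half turn about z gives the same grasp; the last joint's range is limited). The gripper opens to 85 mm and grips with 20 to 120 N. Pads are 22 mm wide; open, the fingers measure 114 mm over their backs; the gripper's body (76 mm by 85 mm) begins 54 mm behind the grasp point. The pads swing forward as they close: fully open they stand 13 mm farther back than shut.
Start: joints at [-1.556, 0.313, 1.498, -0, 1.331, -0.223], TCP at [123.658, -510.235, 231.294] pointing down, gripper open.
Joint ranges: [-2.94, 2.94], [-0.97, 2.17], [0.19, 2.56], [-1.23, 4.37], [0.02, 3.11], [-2.88, 2.88]. Speed limits (rad/s): [2.39, 2.39, 3.01, 3.14, 3.14, 3.14].

### API

Orientations are given as a unit quaternion [w, x, y, z].
In Python, from rig import sense, capture, finish_job, find_in, place_of gives the robot as it stands. The module is installed in compiled form; this text tells all that it offers.
- The arm moves only by the shell command python3 -m jog 'ROWS' [FORCE]. ROWS is JSON, a list of rows, each an object of numbers: "tx", "ty", "tz": the shift along the tool's x, y, z in mm; "ax", "ay", "az": the turn, a rotation vector about the tool's x, y, z in rad; "jaw": the closure, from -1 (fully open) to 1 (shut), so that 0 is half open. In form: [{"tx": .., "ty": .., "tz": .., "ax": .., "ay": .., "az": .., "jaw": ..}, ...]. A call has 1 to 5 rows; each row shifts and turns the commanded pose from where the row before left it, along the tool's axes as they then stand; what a row does not reach is not made up. A row lasts 1/8 s, in which the tool goes at most 62.5 mm and 10.7 degrees, less where a joint would pass 70% of its speed; a pose out of reach is approached as far as the arm can. A call with a gripper value outside its range is refused whole. The fingers move at their own pace and stop on an object; FORCE is the grip in N (left out, the last holds). Time passes only in rows, so rows that do not move let the fingers close. It gives the time, the measured TCP pose, the force, the opening and the grip force at its end, in the units of the state.
- sense(): the state, without advancing time (a new reading comes with each control period).
- capture(name): name is "side" or "top" or "wrist"; returns a dict with "color" (420x560x3 uint8, red, green, blue), "depth" (420x560 float32, mm along the optical axis (not along the pixel's ray), 0 where there is no reading), "fx", "fy", "cx", "cy" (pixels), "camera_from_world" (4x4, takes a point from world to camera coordinates); the wrist camera has in their place "mount" (4x4, takes a point from camera to tool coordinates, whose origin is the TCP and whose axes are the flange's). Camera axes: x right, y up, looking along -z (the intrinsics and any distortion apply to the point x, -y, -z); pixel columns grow to the right and rows downward; lengths in mm; the calibration is good to about 2 mm. The wrist camera is an equidistant fisheye: a pixel r from the principal point sees the ray r / f radians off the axis. A picture is of the moment at which its call begins: read the wrist's pose just before it.
- finish_job(): hands the job in; it is judged then, once.
Trained networks look in the newest picture that a camera, given by its name, has taken for a name from the list of things; names that differ only in an ending like _2 or _b are one class to them, and where a whole thing is asked for, a point or a joint stands for the part that bears it (a point fixed in the world has none). Each returns a list of dicts, best first, with "conf" (0 to 1); they miss things now and then, are a little off and sometimes report something else, mostly with a low value. They report only what shows in the picture. A call takes as long as a camera call.
- find_in(query, camera): "centre" ([column, row] in pixels, amid what is visible of it).
- place_of(query, camera): "centre" ([column, row] in pixels: a listed point, or the origin of a listed thing).
The state is a dict: "time_s": time; "joints": joint angles; "dq": joint speeds; "tau": joint torques, N m; "eef_pos": TCP position; "ee_rot": TCP orientation; "force": force on the tool from outside, world axes, zero at the start; "wrist_torque": the same for the moment, N m; "grip_width": opening from 0.0 (shut) to 1.0 (fully open); "grip_force": force on a finger pad.
Only numpy, scipy, OpenCV 4.12 (cv2) and the standard library are available. Lean on these libraries where they do the work, as an engineer would, in place of code of your own. Each camera call takes 0.05 s, during which the arm holds its last target. There are 200 camera calls.

## Working session

There is one attempt and no reset: what is moved stays moved. The work goes in short steps, Python scripts to look and compute and a shell command to move; the robot and the scene stay as the last step left them, time stands still between calls to the robot, and variables do not carry over. Pictures are saved under pics/ and viewed, at most 13 in all, crops included, and the job is handed in when it is done.

```bash
mkdir -p pics; cat > h.py <<'E'
import numpy as np, cv2
from rig import *
def shot(n,f=None):
    s=sense(); c=capture(n); c['s']=s
    if f: cv2.imwrite('pics/'+f,c['color'][:,:,::-1])
    return c
def ray(c,p):  # fixed cams -> origin, dir world
    M=np.linalg.inv(c['camera_from_world'])
    d=np.array([(p[0]-c['cx'])/c['fx'],-(p[1]-c['cy'])/c['fy'],-1])
    return M[:3,3],M[:3,:3]@d
def at_z(c,p,z):
    o,d=ray(c,p); return o+d*(z-o[2])/d[2]
def at_depth(c,p):
    o,d=ray(c,p); u,v=int(round(p[0])),int(round(p[1])); return o+d*c['depth'][v,u]
def proj(c,P):
    q=c['camera_from_world']@np.append(P,1); return c['cx']+c['fx']*q[0]/-q[2], c['cy']-c['fy']*q[1]/-q[2]
E
python3 - <<'E'
from h import *
np.set_printoptions(precision=1,suppress=True)
Z=dict(stand=0,tray_push_face=36,gate_pull_face=121,timer=0,timer_axis=75,pointer_tip=56,tab_tip=50,tray_centre=12,wood_ball_0=115,beaker=0,tall_jar=0,squat_jar=0,slip_tin=0)
for n in('top','side'):
    c=shot(n,n+'0.png'); print(n,[k for k in c if k not in('color','depth','s')],np.linalg.inv(c['camera_from_world'])[:3,3])
    for q,z in Z.items():
        for r in place_of(q,n)[:3]:
            print(q,round(r['conf'],2),np.array(r['centre']),at_z(c,r['centre'],z))
print(sense())
E
```

```text
top ['fx', 'fy', 'cx', 'cy', 'camera_from_world'] [ 313.7  -89.2 1635.8]
stand 0.73 [324.2 219.8] [ 549.7 -214.8    0. ]
tray_push_face 0.76 [373.7 234.6] [ 504.8 -358.5   36. ]
tray_push_face 0.75 [130.2 223.1] [518.  359.3  36. ]
tray_push_face 0.42 [210.3 222.2] [527.6 123.8  36. ]
gate_pull_face 0.94 [304.3 207.1] [ 566.6 -149.   121. ]
timer 0.87 [212.7 223.1] [529.8 121.3   0. ]
timer 0.57 [324.9 215. ] [ 564.4 -216.6    0. ]
timer 0.39 [337.3 223.5] [ 539.6 -254.5    0. ]
timer_axis 0.89 [212.2 223.3] [519.3 113.   75. ]
pointer_tip 0.57 [229.9 216.9] [542.1  64.8  56. ]
tab_tip 0.6 [228.8 235.4] [488.5  66.2  50. ]
tray_centre 0.87 [336.6 224.6] [ 534.5 -251.2   12. ]
wood_ball_0 0.55 [334.6 213. ] [ 553.3 -234.9  115. ]
wood_ball_0 0.53 [325.9 214.2] [ 549.2 -210.5  115. ]
wood_ball_0 0.41 [329.9 221.3] [ 529.3 -222.   115. ]
beaker 0.94 [129.9 227.7] [508.6 369.3   0. ]
tall_jar 0.77 [429.7 252.5] [ 460.  -532.6    0. ]
squat_jar 0.78 [344.5 181.1] [ 671.  -274.9    0. ]
squat_jar 0.26 [430.5 251.3] [ 463.6 -535.     0. ]
slip_tin 0.64 [268.3 178.3] [672.8 -41.7   0. ]
side
[... 525 characters left out ...]
 -255.9   12. ]
tall_jar 0.67 [259.  327.3] [ 462.6 -543.9    0. ]
squat_jar 0.93 [310.1 261.1] [ 670.2 -265.7    0. ]
squat_jar 0.32 [275.  212.6] [595.1  69.8   0. ]
slip_tin 0.74 [299.9 230.1] [672.1 -71.1   0. ]
slip_tin 0.62 [263.8 202.9] [558.8 155.1   0. ]
slip_tin 0.49 [269.8 262.6] [ 531.  -256.1    0. ]
{'time_s': 1.4, 'joints': array([-1.6,  0.3,  1.5,  0. ,  1.3, -0.2]), 'dq': array([-0.,  0.,  0., -0., -0.,  0.]), 'tau': array([  0. , -41.2, -26. ,  -0. ,   0. ,  -0. ]), 'eef_pos': array([ 123.7, -510.2,  231.3]), 'ee_rot': array([0. , 1. , 0.1, 0. ]), 'force': array([-0.1, -0.1, -0.1]), 'wrist_torque': array([ 0., -0.,  0.]), 'grip_force': 0.0, 'grip_width': 0.9979785181255377}
```

```bash
python3 - <<'E'
import cv2
a=cv2.imread('pics/top0.png')[150:290,100:460]; b=cv2.imread('pics/side0.png')[150:350,200:360]
cv2.imwrite('pics/top0c.png',cv2.resize(a,None,fx=2.2,fy=2.2,interpolation=cv2.INTER_CUBIC))
cv2.imwrite('pics/side0c.png',cv2.resize(b,None,fx=3,fy=3,interpolation=cv2.INTER_CUBIC))
E
```

```text
(no output)
```

View pics/top0c.png

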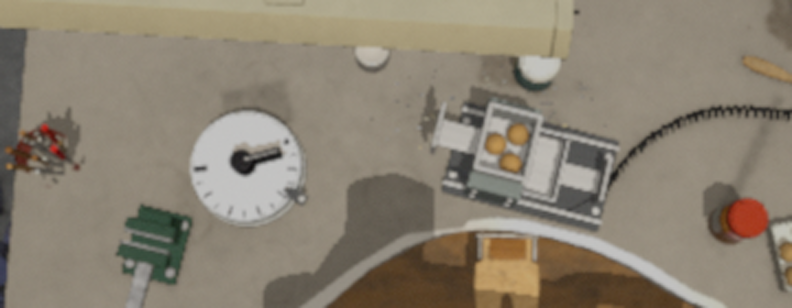

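View pics/side0c.png

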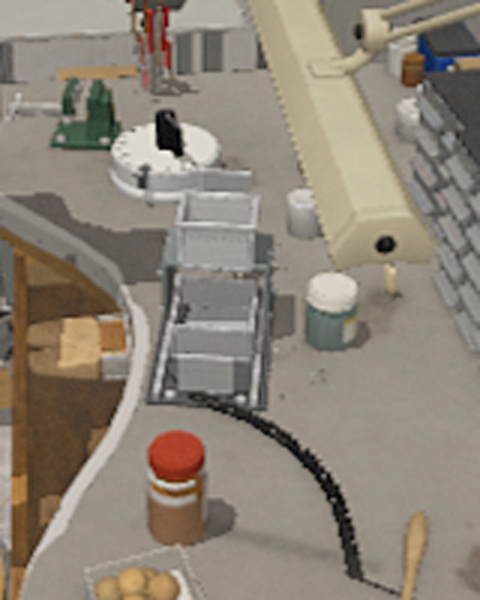

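```bash
python3 - <<'E'
from h import *
np.set_printoptions(precision=1,suppress=True)
c=shot('top'); 
v,u=np.mgrid[0:420,0:560]; M=np.linalg.inv(c['camera_from_world'])
D=c['depth']; P=np.stack([(u-c['cx'])/c['fx']*D,-(v-c['cy'])/c['fy']*D,-D,np.ones_like(D)],-1)@M.T
P=P[...,:3]
np.save('top.npy',P)
def sel(x0,x1,y0,y1,z0,z1):
    m=(P[...,0]>x0)&(P[...,0]<x1)&(P[...,1]>y0)&(P[...,1]<y1)&(P[...,2]>z0)&(P[...,2]<z1)&(D>0); return P[m]
q=sel(450,640,-300,-170,140,175); print('chute',len(q),q.mean(0),cv2.minAreaRect(q[:,:2].astype(np.float32)))
q=sel(500,640,-165,-90,125,175); print('pull',len(q),q.mean(0),cv2.minAreaRect(q[:,:2].astype(np.float32)))
q=sel(440,560,-390,-320,40,75); print('push',len(q),q.mean(0),cv2.minAreaRect(q[:,:2].astype(np.float32)))
q=sel(440,600,30,210,42,60); r=cv2.fitEllipse(cv2.convexHull(q[:,:2].astype(np.float32))); print('timer',len(q),q.mean(0),r)
q=sel(480,600,50,160,85,115); print('lever',len(q),q,)
print('max heights', [ (k,sel(*b,5,400)[:,2].max()) for k,b in dict(lamp=(600,760,-260,0)).items()])
E
```

```text
chute 287 [ 544.2 -223.1  153.7] ((543.294921875, -221.61865234375), (70.1019058227539, 88.8074722290039), 76.6267318725586)
pull 49 [ 561.  -134.5  150.2] ((562.0623168945312, -134.6897735595703), (5.4414591789245605, 58.52471923828125), 77.40400695800781)
push 58 [ 511.4 -358.8   56.4] ((511.3647766113281, -359.34210205078125), (6.796820163726807, 58.07716751098633), 77.44844055175781)
timer 1555 [514.1 117.8  47.2] ((505.4724426269531, 126.79500579833984), (156.3391571044922, 195.39926147460938), 18.169673919677734)
lever 141 [[535.   74.4 100.2]
 [535.7  72.   95.9]
 [531.8 120.5  93.2]
 [531.3 117.   97.8]
 [532.   82.8  99.8]
 [531.7  79.7 102.4]
 [532.5  77.4  97.3]
 [531.7  73.9 103.7]
 [531.9  71.1 102.8]
 [532.8  68.9  96.8]
 [527.7 124.9 101.4]
 [529.2 123.5  91.2]
 [529.6 118.   89.7]
 [528.8 114.4  95.4]
 [527.7 110.4 104.2]
 [529.1  94.2  97.9]
 [529.9  92.   92.5]
 [528.   87.5 107. ]
 [529.   85.5  99.9]
 [529.7  83.1  95.7]
 [529.1  79.8 100.3]
 [529.3  77.   99.6]
 [531.1  75.5  87.3]
 [529.9  71.7  96.7]
 [529.6  68.6  99.1]
 [525.4 128.2  96.7]
 [525.1 125.   99.3
[... 1750 characters left out ...]
.8 102.3  95.5]
 [511.3 130.7  94.2]
 [511.3 127.8  94.9]
 [511.6 125.1  93.6]
 [511.  121.6  98.6]
 [511.9 119.6  92.1]
 [511.6 116.4  95. ]
 [511.3 113.1  98.3]
 [512.1 111.   92.9]
 [511.8 107.8  95.7]
 [511.7 104.9  96.6]
 [507.7 126.8 100.7]
 [508.4 124.6  95.9]
 [508.3 121.6  97.6]
 [508.8 119.2  94.5]
 [508.  115.5 101.1]
 [509.5 114.1  90. ]
 [508.8 110.5  96.1]
 [508.7 107.4  97.7]
 [510.  105.8  88. ]
 [506.2 125.3  90.5]
 [505.1 121.1  99.9]
 [506.2 119.4  92.1]
 [505.8 116.1  95.6]
 [505.5 112.8  98.9]
 [505.2 109.5 102.4]
 [503.1 121.9  93.4]
 [502.8 118.6  96.6]
 [502.5 115.4  99.1]
 [503.5 113.6  92. ]
 [504.4 111.6  85. ]]
max heights [('lamp', np.float64(187.0082676694028))]
```

```bash
cat >> h.py <<'E'
from scipy.spatial.transform import Rotation as R
U=np.array([.220,.975]); 
def pose():
    s=sense(); q=s['ee_rot']; return s, R.from_quat([q[1],q[2],q[3],q[0]]).as_matrix()
def togo(*targets):
    s,T=pose(); p=s['eef_pos']
    x=np.degrees(np.arctan2(T[1,0],T[0,0]))
    print('t',round(s['time_s'],2),'pos',p.round(1),'toolx deg',round(x,2),'tilt',T[:,2].round(3),'j',s['joints'].round(2),'F',s['force'].round(1),'gw',round(s['grip_width'],2))
    for t in targets:
        t=np.array(t,float); print('tool shift to',t.round(1),(T.T@(t-p)).round(1)); p=t
E
python3 - <<'E'
from h import *
f=np.array([510.7,-362.3]); a=f-38*U; b=f+0*U
togo([*a,150],[*a,38])
E
```

```text
t 1.45 pos [ 123.7 -510.2  231.3] toolx deg 13.62 tilt [-0. -0. -1.] j [-1.56  0.31  1.5  -0.    1.33 -0.22] F [0.2 0.2 0.9] gw 1.0
tool shift to [ 502.3 -399.4  150. ] [394.1 -18.6  81.3]
tool shift to [ 502.3 -399.4   38. ] [  0.  -0. 112.]
```

```bash
python3 -m jog '[{"tx":56,"ty":-2.7,"jaw":1},{"tx":56,"ty":-2.7,"jaw":1},{"tx":56,"ty":-2.7,"jaw":1},{"tx":56,"ty":-2.7,"jaw":1},{"tx":56,"ty":-2.7,"jaw":1}]' 40
python3 -m jog '[{"tx":57,"ty":-2.5,"jaw":1},{"tx":57,"ty":-2.6,"jaw":1},{"tz":30,"az":0.153,"jaw":1},{"tz":30,"az":0.153,"jaw":1},{"tz":20,"az":0.153,"jaw":1}]'
python3 - <<'E'
from h import *
np.set_printoptions(precision=1,suppress=True)
c=shot('wrist','w1.png'); print(c['mount'],c['fx'],c['cx'],c['cy'])
f=np.array([510.7,-362.3]); a=f-38*U
togo([*a,150],[*a,38])
E
```

```text
[[  -0.     1.     0.3   74.1]
 [   1.     0.    -0.    -0.1]
 [  -0.     0.3   -1.  -142. ]
 [   0.     0.     0.     1. ]] 325.19226210127806 284.15570655499926 212.7500697497316
t 1.5 pos [ 123.7 -510.2  231.3] toolx deg 13.62 tilt [ 0. -0. -1.] j [-1.6  0.3  1.5  0.   1.3 -0.2] F [-0.5 -0.3 -0.2] gw 1.0
tool shift to [ 502.3 -399.4  150. ] [394.1 -18.6  81.3]
tool shift to [ 502.3 -399.4   38. ] [ -0.  -0. 112.]schema error: expected keys tx, ty, tz, ax, ay, az, jaw
schema error: expected keys tx, ty, tz, ax, ay, az, jaw
```

View pics/w1.png

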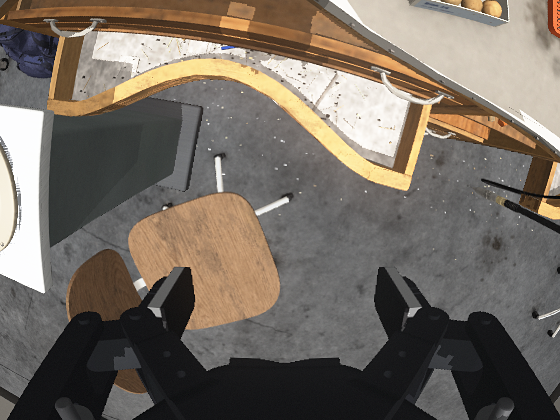

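The wrist picture shows only the floor by the bench: the rows were refused because every key is required, so the arm has not moved.

```bash
python3 -m jog '[{"tx":56,"ty":-2.7,"tz":0,"ax":0,"ay":0,"az":0,"jaw":1},{"tx":56,"ty":-2.7,"tz":0,"ax":0,"ay":0,"az":0,"jaw":1},{"tx":56,"ty":-2.7,"tz":0,"ax":0,"ay":0,"az":0,"jaw":1},{"tx":56,"ty":-2.7,"tz":0,"ax":0,"ay":0,"az":0,"jaw":1},{"tx":56,"ty":-2.7,"tz":0,"ax":0,"ay":0,"az":0,"jaw":1}]' 40
python3 -m jog '[{"tx":57,"ty":-2.5,"tz":0,"ax":0,"ay":0,"az":0,"jaw":1},{"tx":57,"ty":-2.6,"tz":0,"ax":0,"ay":0,"az":0,"jaw":1},{"tx":0,"ty":0,"tz":30,"ax":0,"ay":0,"az":0.153,"jaw":1},{"tx":0,"ty":0,"tz":30,"ax":0,"ay":0,"az":0.153,"jaw":1},{"tx":0,"ty":0,"tz":20,"ax":0,"ay":0,"az":0.153,"jaw":1}]'
python3 - <<'E'
from h import *
np.set_printoptions(precision=3,suppress=True)
c=shot('wrist','w2.png'); print(c['mount'],c['fx'],c['cx'],c['cy'])
f=np.array([510.7,-362.3]); a=f-38*U
togo([*a,150],[*a,38])
E
```

```text
time_s: 2.12
eef_pos: [394.3, -430.4, 231.4]
ee_rot: [0.0, 0.993, 0.119, 0.0]
force: [0.0, -1.2, 0.8]
grip_width: -0.002
grip_force: 0.0
time_s: 2.75
eef_pos: [502.1, -398.9, 149.6]
ee_rot: [-0.001, 0.994, -0.113, -0.001]
force: [0.2, 0.7, -0.1]
grip_width: -0.004
grip_force: 0.0
[[  -0.       0.957    0.291   74.086]
 [   1.       0.      -0.001   -0.125]
 [  -0.001    0.291   -0.957 -142.028]
 [   0.       0.       0.       1.   ]] 325.19226210127806 284.15570655499926 212.7500697497316
t 2.8 pos [ 501.4 -398.3  147.2] toolx deg -13.29 tilt [-0.004  0.004 -1.   ] j [-0.85  0.64  1.22  0.    1.29  0.95] F [ 0.3  0.2 -3.1] gw 0.0
tool shift to [ 502.3 -399.4  150. ] [ 1.2  0.8 -2.8]
tool shift to [ 502.3 -399.4   38. ] [  0.5   0.4 112. ]
```

View pics/w2.png

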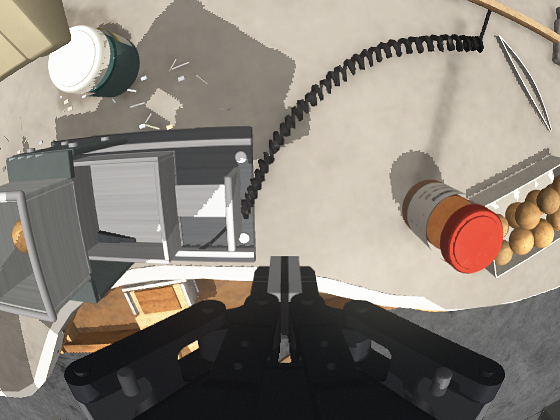

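```bash
python3 -m jog '[{"tx":0.5,"ty":0,"tz":54,"ax":0,"ay":0,"az":0,"jaw":1},{"tx":0.5,"ty":0,"tz":54,"ax":0,"ay":0,"az":0,"jaw":1},{"tx":0,"ty":-12,"tz":0,"ax":0,"ay":0,"az":0,"jaw":1},{"tx":0,"ty":-12,"tz":0,"ax":0,"ay":0,"az":0,"jaw":1},{"tx":0,"ty":-6,"tz":0,"ax":0,"ay":0,"az":0,"jaw":1}]'
python3 -m jog '[{"tx":0,"ty":-7,"tz":0,"ax":0,"ay":0,"az":0,"jaw":1},{"tx":0,"ty":-7,"tz":0,"ax":0,"ay":0,"az":0,"jaw":1},{"tx":0,"ty":-5,"tz":0,"ax":0,"ay":0,"az":0,"jaw":1},{"tx":0,"ty":-4,"tz":0,"ax":0,"ay":0,"az":0,"jaw":1}]'
python3 -m jog '[{"tx":0,"ty":-2,"tz":0,"ax":0,"ay":0,"az":0,"jaw":1},{"tx":0,"ty":-2,"tz":0,"ax":0,"ay":0,"az":0,"jaw":1}]'
python3 -c "
from h import *
f=np.array([543.3,-221.6])-111*U-14.5*U; togo([*f,40])"
```

```text
time_s: 3.42
eef_pos: [511.1, -370.4, 46.2]
ee_rot: [0.002, 0.994, -0.11, 0.002]
force: [-0.1, -2.3, 0.5]
grip_width: 0.002
grip_force: 0.9
time_s: 3.92
eef_pos: [514.9, -347.6, 43.4]
ee_rot: [0.0, 0.994, -0.11, 0.0]
force: [0.1, -1.6, 1.8]
grip_width: 0.001
grip_force: 0.8
time_s: 4.18
eef_pos: [515.7, -343.9, 43.2]
ee_rot: [-0.0, 0.994, -0.11, -0.0]
force: [0.0, -1.7, 1.4]
grip_width: 0.002
grip_force: 0.8
t 4.17 pos [ 515.7 -343.9   43.2] toolx deg -12.68 tilt [-0.  0. -1.] j [-0.78  0.71  1.39  0.    1.04  1.02] F [ 0.  -1.7  1.4] gw 0.0
tool shift to [ 515.7 -344.    40. ] [0.  0.  3.2]
```

```bash
python3 -m jog '[{"tx":0,"ty":-2,"tz":0,"ax":0,"ay":0,"az":0,"jaw":1},{"tx":0,"ty":0,"tz":0,"ax":0,"ay":0,"az":0,"jaw":1}]'
python3 -m jog '[{"tx":0,"ty":-2,"tz":0,"ax":0,"ay":0,"az":0,"jaw":1},{"tx":0,"ty":0,"tz":0,"ax":0,"ay":0,"az":0,"jaw":1}]'
```

```text
time_s: 4.42
eef_pos: [516.1, -341.7, 43.1]
ee_rot: [-0.0, 0.994, -0.11, -0.0]
force: [-0.4, -0.2, 0.1]
grip_width: -0.002
grip_force: 0.2
time_s: 4.68
eef_pos: [516.5, -339.8, 43.2]
ee_rot: [-0.0, 0.994, -0.11, -0.0]
force: [0.8, -1.0, -0.4]
grip_width: -0.002
grip_force: 0.2
```

```bash
python3 -m jog '[{"tx":0,"ty":-2,"tz":0,"ax":0,"ay":0,"az":0,"jaw":1},{"tx":0,"ty":0,"tz":0,"ax":0,"ay":0,"az":0,"jaw":1}]'
python3 -m jog '[{"tx":0,"ty":-2,"tz":0,"ax":0,"ay":0,"az":0,"jaw":1},{"tx":0,"ty":0,"tz":0,"ax":0,"ay":0,"az":0,"jaw":1}]'
python3 - <<'E'
from h import *
np.set_printoptions(precision=1,suppress=True)
c=shot('wrist','w3.png'); s=c['s']; q=s['ee_rot']
togo()
E
```

```text
time_s: 4.92
eef_pos: [516.8, -338.7, 43.2]
ee_rot: [0.001, 0.994, -0.11, -0.0]
force: [-1.0, -4.5, -1.1]
grip_width: -0.001
grip_force: 2.3
time_s: 5.18
eef_pos: [516.8, -338.5, 43.3]
ee_rot: [0.002, 0.994, -0.111, 0.0]
force: [-2.5, -13.6, -2.7]
grip_width: 0.001
grip_force: 6.6
t 5.22 pos [ 516.9 -338.5   43.3] toolx deg -12.69 tilt [-0. -0. -1.] j [-0.8  0.7  1.4 -0.   1.   1. ] F [ -2.5 -12.9  -3. ] gw -0.0
```

View pics/w3.png

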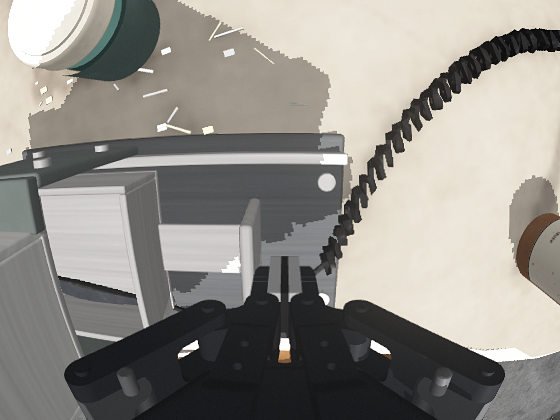

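```bash
python3 -m jog '[{"tx":0,"ty":22,"tz":0,"ax":0,"ay":0,"az":0,"jaw":1},{"tx":0,"ty":0,"tz":-55,"ax":0,"ay":0,"az":0,"jaw":1},{"tx":0,"ty":0,"tz":-55,"ax":0,"ay":0,"az":0,"jaw":1},{"tx":0,"ty":0,"tz":-50,"ax":0,"ay":0,"az":0,"jaw":1}]'
python3 - <<'E'
from h import *
np.set_printoptions(precision=1,suppress=True)
c=shot('top'); v,u=np.mgrid[0:420,0:560]; M=np.linalg.inv(c['camera_from_world']); D=c['depth']
P=(np.stack([(u-c['cx'])/c['fx']*D,-(v-c['cy'])/c['fy']*D,-D,np.ones_like(D)],-1)@M.T)[...,:3]
x=P[...,0]-543.3; y=P[...,1]+221.6; b=x*U[0]+y*U[1]; a=x*U[1]-y*U[0]
for n,y0,y1,z0,z1 in(('pull',75,130,125,175),('push',-150,-95,48,75),('trayw',-92,-30,42,75)):
    m=(abs(a)<34)&(b>y0)&(b<y1)&(P[...,2]>z0)&(P[...,2]<z1); print(n,m.sum(),np.percentile(b[m],[2,50,98]) if m.any() else '')
g=np.array([543.3,-221.6])+61*U; togo([*g,200],[*g,113])
E
```

```text
time_s: 5.72
eef_pos: [512.4, -358.1, 205.4]
ee_rot: [-0.0, 0.994, -0.11, 0.0]
force: [0.1, -0.7, 0.2]
grip_width: -0.002
grip_force: 0.0
pull 49 [86.1 88.8 91.6]
push 0 
trayw 37 [-48.2 -45.8 -43.7]
t 5.78 pos [ 513.9 -359.5  212.7] toolx deg -12.68 tilt [ 0. -0. -1.] j [-0.8  0.6  1.2  0.   1.4  1. ] F [ 0.6 -0.7  6.7] gw 0.0
tool shift to [ 556.7 -162.1  200. ] [  -1.6 -202.    11.5]
tool shift to [ 556.7 -162.1  113. ] [-0.8 -0.5 87. ]
```

```bash
python3 -m jog '[{"tx":0,"ty":-50,"tz":0,"ax":0,"ay":0,"az":0,"jaw":1},{"tx":0,"ty":-50,"tz":0,"ax":0,"ay":0,"az":0,"jaw":1},{"tx":-1,"ty":-50,"tz":0,"ax":0,"ay":0,"az":0,"jaw":1},{"tx":-1,"ty":-51,"tz":0,"ax":0,"ay":0,"az":0,"jaw":1},{"tx":0,"ty":0,"tz":40,"ax":0,"ay":0,"az":0,"jaw":1}]'
python3 - <<'E'
from h import *
g=np.array([543.3,-221.6])+61*U
c=shot('wrist','w4.png'); togo([*g,113])
E
```

```text
time_s: 6.4
eef_pos: [556.6, -159.0, 165.3]
ee_rot: [0.001, 0.994, -0.108, 0.003]
force: [0.3, -1.5, -1.0]
grip_width: -0.002
grip_force: 0.0
t 6.45 pos [ 553.5 -159.1  158. ] toolx deg -12.54 tilt [-0.005  0.003 -1.   ] j [-0.48  0.49  1.44  0.    1.22  1.31] F [-0.9 -0.  -6.1] gw -0.0
tool shift to [ 556.7 -162.1  113. ] [ 4.1  2.4 45. ]
```

View pics/w4.png

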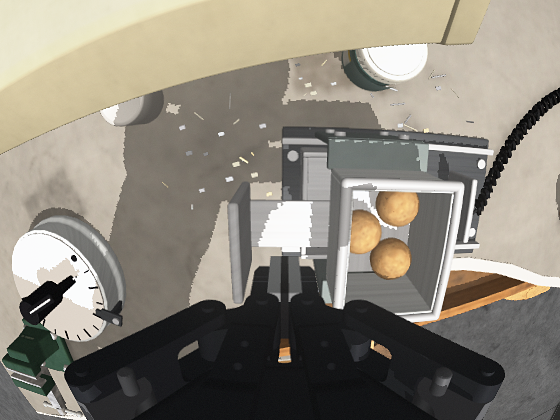

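```bash
python3 -m jog '[{"tx":2,"ty":0,"tz":30,"ax":0,"ay":0,"az":0,"jaw":1},{"tx":0,"ty":0,"tz":22,"ax":0,"ay":0,"az":0,"jaw":1},{"tx":0,"ty":0,"tz":0,"ax":0,"ay":0,"az":0,"jaw":1}]'
python3 -c "
from h import *
g=np.array([543.3,-221.6])+86*U; togo([*g,113])"
```

```text
time_s: 6.82
eef_pos: [556.8, -162.2, 111.3]
ee_rot: [-0.0, 0.994, -0.111, -0.0]
force: [0.2, -0.5, 0.3]
grip_width: 0.002
grip_force: 0.0
t 6.83 pos [ 556.8 -162.2  111.3] toolx deg -12.72 tilt [-0.     0.001 -1.   ] j [-0.49  0.55  1.48  0.    1.12  1.31] F [ 0.2 -0.5  0.3] gw 0.0
tool shift to [ 562.2 -137.8  113. ] [ -0.1 -25.1  -1.7]
```

```bash
python3 -m jog '[{"tx":0,"ty":-8,"tz":0,"ax":0,"ay":0,"az":0,"jaw":1},{"tx":0,"ty":-8,"tz":0,"ax":0,"ay":0,"az":0,"jaw":1},{"tx":0,"ty":-10,"tz":0,"ax":0,"ay":0,"az":0,"jaw":1},{"tx":0,"ty":-12,"tz":0,"ax":0,"ay":0,"az":0,"jaw":1},{"tx":0,"ty":-12,"tz":0,"ax":0,"ay":0,"az":0,"jaw":1}]'
python3 -m jog '[{"tx":0,"ty":-10,"tz":0,"ax":0,"ay":0,"az":0,"jaw":1},{"tx":0,"ty":-6,"tz":0,"ax":0,"ay":0,"az":0,"jaw":1},{"tx":0,"ty":-4,"tz":0,"ax":0,"ay":0,"az":0,"jaw":1},{"tx":0,"ty":0,"tz":0,"ax":0,"ay":0,"az":0,"jaw":1}]'
python3 -m jog '[{"tx":0,"ty":-3,"tz":0,"ax":0,"ay":0,"az":0,"jaw":1},{"tx":0,"ty":0,"tz":0,"ax":0,"ay":0,"az":0,"jaw":1}]'
python3 -m jog '[{"tx":0,"ty":-3,"tz":0,"ax":0,"ay":0,"az":0,"jaw":1},{"tx":0,"ty":0,"tz":0,"ax":0,"ay":0,"az":0,"jaw":1}]'
```

```text
time_s: 7.45
eef_pos: [568.0, -111.9, 111.5]
ee_rot: [0.0, 0.994, -0.11, 0.0]
force: [1.1, -1.5, 1.7]
grip_width: 0.001
grip_force: 1.4
time_s: 7.95
eef_pos: [572.1, -93.9, 111.6]
ee_rot: [0.001, 0.994, -0.11, 0.0]
force: [-0.5, -5.4, 4.1]
grip_width: -0.002
grip_force: 3.2
time_s: 8.2
eef_pos: [572.6, -92.7, 112.1]
ee_rot: [0.002, 0.994, -0.111, 0.0]
force: [-4.3, -14.4, 7.9]
grip_width: -0.004
grip_force: 6.6
time_s: 8.45
eef_pos: [573.1, -91.4, 112.6]
ee_rot: [0.003, 0.994, -0.111, 0.0]
force: [-8.0, -22.1, 10.5]
grip_width: 0.003
grip_force: 10.9
```

```bash
python3 -m jog '[{"tx":0,"ty":20,"tz":0,"ax":0,"ay":0,"az":0,"jaw":1},{"tx":0,"ty":0,"tz":0,"ax":0,"ay":0,"az":0,"jaw":1},{"tx":0,"ty":0,"tz":-55,"ax":0,"ay":0,"az":0,"jaw":1},{"tx":0,"ty":0,"tz":-55,"ax":0,"ay":0,"az":0,"jaw":1},{"tx":0,"ty":0,"tz":0,"ax":0,"ay":0,"az":0,"jaw":1}]'
python3 - <<'E'
from h import *
np.set_printoptions(precision=1,suppress=True)
c=shot('wrist','w5.png')
for q in('pointer_tip','tab_tip','timer_axis','timer','wood_ball_0'): print(q,[(round(r['conf'],2),np.array(r['centre']).round(0)) for r in place_of(q,'wrist')[:3]])
c=shot('top','t2.png'); v,u=np.mgrid[0:420,0:560]; M=np.linalg.inv(c['camera_from_world']); D=c['depth']
P=(np.stack([(u-c['cx'])/c['fx']*D,-(v-c['cy'])/c['fy']*D,-D,np.ones_like(D)],-1)@M.T)[...,:3]
x=P[...,0]-543.3; y=P[...,1]+221.6; b=x*U[0]+y*U[1]; a=x*U[1]-y*U[0]
for n,y0,y1,z0,z1 in(('pull',75,170,125,175),('push',-150,-95,48,75),('trayw',-92,-30,42,75)):
    m=(abs(a)<34)&(b>y0)&(b<y1)&(P[...,2]>z0)&(P[...,2]<z1); print(n,m.sum(),np.percentile(b[m],[2,50,98]) if m.any() else '')
m=(abs(a)<38)&(abs(b)<30); print('in chute z',np.percentile(P[m][:,2],[2,50,90,98]))
t=np.array([517.5,116.]); togo([*t,200])
E
```

```text
time_s: 9.07
eef_pos: [570.3, -106.7, 225.1]
ee_rot: [0.001, 0.994, -0.11, 0.003]
force: [0.6, 0.2, -0.7]
grip_width: 0.004
grip_force: 0.0
pointer_tip [(0.33, array([157., 288.]))]
tab_tip [(0.88, array([156., 289.]))]
timer_axis [(0.81, array([102., 284.]))]
timer [(0.72, array([132., 259.]))]
wood_ball_0 [(0.78, array([365., 163.])), (0.54, array([146., 260.])), (0.53, array([413., 159.]))]
pull 19 [145.7 148.4 151.7]
push 51 [-108.1 -104.5 -101.6]
trayw 36 [-47.7 -45.9 -43.7]
in chute z [  6.8  35.2 149.1 155.3]
t 9.43 pos [ 568.7 -106.6  220.1] toolx deg -12.67 tilt [-0.  0. -1.] j [-0.4  0.4  1.3  0.   1.4  1.4] F [-0.   0.5  0.5] gw -0.0
tool shift to [517.5 116.  200. ] [ -98.7 -206.    20.4]
```

View pics/w5.png

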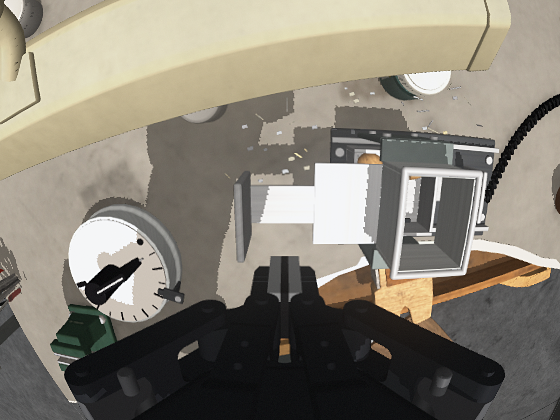

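```bash
python3 -m jog '[{"tx":-24.7,"ty":-51.5,"tz":0,"ax":0,"ay":0,"az":0,"jaw":0},{"tx":-24.7,"ty":-51.5,"tz":0,"ax":0,"ay":0,"az":0,"jaw":-0.3},{"tx":-24.7,"ty":-51.5,"tz":0,"ax":0,"ay":0,"az":0,"jaw":-0.3},{"tx":-24.7,"ty":-51.5,"tz":0,"ax":0,"ay":0,"az":0,"jaw":-0.3},{"tx":0,"ty":0,"tz":0,"ax":0,"ay":0,"az":-0.185,"jaw":-0.3}]'
for i in 1 2; do python3 -m jog '[{"tx":0,"ty":0,"tz":0,"ax":0,"ay":0,"az":-0.185,"jaw":-0.3},{"tx":0,"ty":0,"tz":0,"ax":0,"ay":0,"az":-0.185,"jaw":-0.3},{"tx":0,"ty":0,"tz":0,"ax":0,"ay":0,"az":-0.185,"jaw":-0.3},{"tx":0,"ty":0,"tz":0,"ax":0,"ay":0,"az":-0.185,"jaw":-0.3},{"tx":0,"ty":0,"tz":0,"ax":0,"ay":0,"az":-0.185,"jaw":-0.3}]'; done
python3 - <<'E'
from h import *
np.set_printoptions(precision=1,suppress=True)
c=shot('wrist','w6.png'); togo([517.5,116,200])
for q in('pointer_tip','tab_tip','timer_axis'): print(q,[(round(r['conf'],2),np.array(r['centre']).round(1)) for r in place_of(q,'wrist')[:2]])
E
```

```text
time_s: 10.05
eef_pos: [516.6, 119.1, 220.9]
ee_rot: [-0.0, 1.0, -0.014, -0.0]
force: [0.1, -0.8, -0.0]
grip_width: 0.647
grip_force: 0.0
time_s: 10.68
eef_pos: [517.6, 115.8, 220.7]
ee_rot: [-0.0, 0.902, 0.433, -0.001]
force: [0.1, -0.3, -0.1]
grip_width: 0.647
grip_force: 0.0
time_s: 11.3
eef_pos: [517.6, 115.8, 220.7]
ee_rot: [-0.001, 0.614, 0.789, -0.0]
force: [0.2, -0.1, 0.1]
grip_width: 0.65
grip_force: 0.0
t 11.35 pos [517.6 115.8 220.7] toolx deg 104.7 tilt [-0.  0. -1.] j [-0.   0.3  1.5  0.   1.3 -0.3] F [-0.1 -0.3 -0.6] gw 0.65
tool shift to [517.5 116.  200. ] [ 0.2 -0.  20.7]
pointer_tip []
tab_tip [(0.91, array([247. , 227.1]))]
timer_axis [(0.72, array([284.3, 196.8]))]
```

View pics/w6.png

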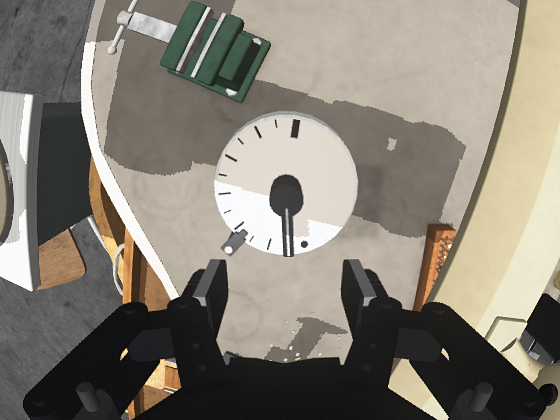

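```bash
cat >> h.py <<'E'
def wz(c,p,z):
    s=c['s']; q=s['ee_rot']; T=R.from_quat([q[1],q[2],q[3],q[0]]).as_matrix(); m=c['mount']
    d=np.array([p[0]-c['cx'],-(p[1]-c['cy'])]); r=np.hypot(*d); th=r/c['fx']
    v=np.array([*(np.sin(th)*d/max(r,1e-9)),-np.cos(th)])
    o=s['eef_pos']+T@m[:3,3]; w=T@m[:3,:3]@v; return o+w*(z-o[2])/w[2]
def ang(P,A): return np.degrees(np.arctan2(-(P[1]-A[1]),P[0]-A[0]))%360   # clockwise from +x
E
python3 - <<'E'
from h import *
np.set_printoptions(precision=1,suppress=True)
c=shot('wrist'); 
g=cv2.cvtColor(c['color'],cv2.COLOR_RGB2GRAY); cv2.imwrite('pics/w7c.png',cv2.resize(c['color'][100:270,200:370,::-1],None,fx=3.5,fy=3.5,interpolation=cv2.INTER_CUBIC))
e=[wz(c,p,46) for p in((215,185),(357,185),(285,112),(288,255.5))]; C=((e[0]+e[1])/2)[:2],((e[2]+e[3])/2)[:2]; print('disc',e,C)
A=np.array([517.5,116])
for n,p,z in(('dot',(305,244),46),('60',(295,129),46),('tab',(247,227.5),50),('tipptr',(290,256),56),('hub',(286,190),98)):
    w=wz(c,p,z); print(n,w,ang(w,A),np.hypot(*(w[:2]-A)))
E
```

```text
disc [array([447.7, 105.9,  46. ]), array([587.2, 140. ,  46. ]), array([499.4, 192.3,  46. ]), array([537.8,  48.6,  46. ])] (array([517.5, 122.9]), array([518.6, 120.4]))
dot [552.1  65.7  46. ] 55.50668302850728 61.01981405317013
60 [512.7 178.5  46. ] 265.6344388989273 62.70371189522046
tab [489.   70.7  50. ] 122.19982634813884 53.49173344789663
tipptr [538.8  52.9  56. ] 71.34688441280335 66.60239279931042
hub [515.7 129.   98. ] 262.13913331162524 13.148269485388244
```

View pics/w7c.png

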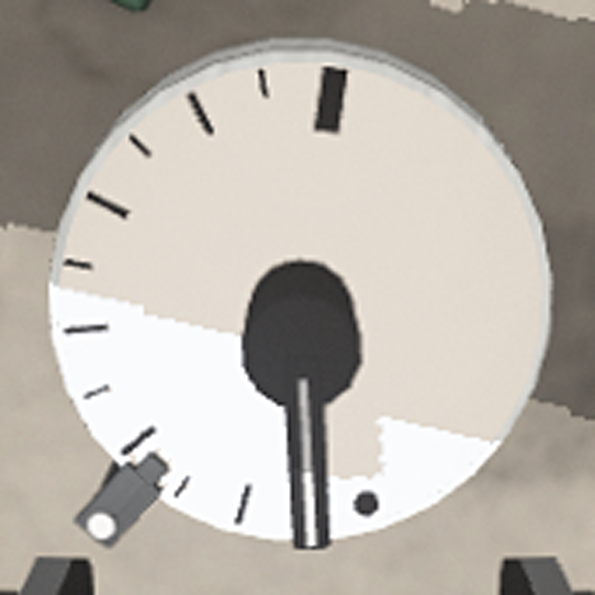

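```bash
cat >> h.py <<'E'
def wd(c,p):
    s=c['s']; q=s['ee_rot']; T=R.from_quat([q[1],q[2],q[3],q[0]]).as_matrix(); m=c['mount']
    d=np.array([p[0]-c['cx'],-(p[1]-c['cy'])]); r=np.hypot(*d); th=r/c['fx']
    v=np.array([*(np.tan(th)*d/max(r,1e-9)),-1]); u,w=np.round(p).astype(int)
    return s['eef_pos']+T@(m[:3,:3]@(v*c['depth'][w,u])+m[:3,3])
E
python3 - <<'E'
from h import *
np.set_printoptions(precision=1,suppress=True)
c=shot('wrist'); 
f=lambda x,y:(200+x/3.5,100+y/3.5)
for n,p in dict(bench=(20,300),dial1=(200,200),dial2=(430,300),dial3=(180,400),hubtop=(302,340),wing=(307,480),bench2=(570,250),tab=(125,500)).items(): print(n,wd(c,f(*p)))
E
```

```text
bench [429.7  90.8   1. ]
dial1 [483.4 142.9  45.5]
dial2 [553.7 130.5  45.4]
dial3 [490.5  84.3  45.8]
hubtop [517.5 122.8  96.9]
wing [527.3  88.5  98.3]
bench2 [602.6 149.9  -1.8]
tab [480.9  51.   50. ]
```

```bash
cat >> h.py <<'E'
def wcloud(c):
    s=c['s']; q=s['ee_rot']; T=R.from_quat([q[1],q[2],q[3],q[0]]).as_matrix(); m=c['mount']
    v,u=np.mgrid[0:420,0:560]; dx=u-c['cx']; dy=-(v-c['cy']); r=np.hypot(dx,dy)+1e-9; k=np.tan(np.minimum(r/c['fx'],1.4))/r
    D=c['depth']; P=np.stack([dx*k*D,dy*k*D,-D],-1)
    return (P@m[:3,:3].T+m[:3,3])@T.T+s['eef_pos']
E
python3 - <<'E'
from h import *
from scipy.optimize import least_squares
np.set_printoptions(precision=1,suppress=True)
c=shot('wrist'); P=wcloud(c); col=c['color'].astype(int)
near=np.hypot(P[...,0]-518,P[...,1]-119)
m=(near<60)&(P[...,2]>90)&(P[...,2]<106); Q=P[m][:,:2]
far=Q[np.hypot(*(Q-[518,119]).T)>25]; print(len(Q),len(far))
hull=cv2.convexHull(Q.astype(np.float32))[:,0]
d=far.mean(0)-[518,119]; d/=np.hypot(*d)
h=hull[(hull-[518,119])@d<5]; r=least_squares(lambda p:np.hypot(h[:,0]-p[0],h[:,1]-p[1])-p[2],[518,119,15]); print('hub',r.x,len(h),Q.min(0),Q.max(0))
x,y,_,_=cv2.fitLine(far.astype(np.float32),cv2.DIST_HUBER,0,.01,.01)[:2].ravel().tolist()+[0,0]; print('wing dir cw deg',np.degrees(np.arctan2(-y,x))%180,'mean',far.mean(0),'max reach',(Q@d).max()-r.x[:2]@d)
m=(near<95)&(P[...,2]>43)&(P[...,2]<49)&(col.min(-1)>150); hu=cv2.convexHull(P[m][:,:2].astype(np.float32))[:,0]
r2=least_squares(lambda p:np.hypot(hu[:,0]-p[0],hu[:,1]-p[1])-p[2],[518,119,75],loss='soft_l1'); print('dial',r2.x,r2.cost)
A=r2.x[:2]
f=lambda x,y:(200+x/3.5,100+y/3.5)
for n,p,z in(('dot',f(366,503),46),('60',f(330,100),46),('tab',f(157,463),53),('10',f(138,440),46),('5?',f(243,504),46)):
    w=wz(c,p,z); print(n,w,ang(w,A),np.hypot(*(w[:2]-A)))
E
```

```text
1394 304
hub [517.9 120.   14.7] 23 [503.2  69.6] [536.9 134.7]
wing dir cw deg 71.94008136638281 mean [529.   83.2] max reach 51.68750070493071
dial [517.5 119.8  72.9] 2.5328099850464136
dot [551.7  65.9  46. ] 57.61454741090079 63.8316426902566
60 [512.  178.8  46. ] 264.6438736834125 59.206440538880535
tab [488.1  66.2  53. ] 118.70047944993966 61.1632910379355
10 [480.9  69.2  46. ] 125.88309945510015 62.49912600784212
5? [515.8  56.8  46. ] 91.5665298427519 63.05602731175145
```

```bash
python3 -m jog '[{"tx":4,"ty":1.3,"tz":0,"ax":0,"ay":0,"az":-0.176,"jaw":-0.3},{"tx":0,"ty":0,"tz":0,"ax":0,"ay":0,"az":-0.176,"jaw":-0.3},{"tx":0,"ty":0,"tz":0,"ax":0,"ay":0,"az":-0.176,"jaw":-0.3},{"tx":0,"ty":0,"tz":0,"ax":0,"ay":0,"az":-0.176,"jaw":-0.3},{"tx":0,"ty":0,"tz":0,"ax":0,"ay":0,"az":-0.176,"jaw":-0.3}]'
python3 -m jog '[{"tx":0,"ty":0,"tz":0,"ax":0,"ay":0,"az":-0.176,"jaw":-0.3},{"tx":0,"ty":0,"tz":0,"ax":0,"ay":0,"az":-0.176,"jaw":-0.3},{"tx":0,"ty":0,"tz":0,"ax":0,"ay":0,"az":-0.176,"jaw":-0.3},{"tx":0,"ty":0,"tz":0,"ax":0,"ay":0,"az":-0.176,"jaw":-0.3},{"tx":0,"ty":0,"tz":0,"ax":0,"ay":0,"az":-0.176,"jaw":-0.3}]'
python3 -m jog '[{"tx":0,"ty":0,"tz":0,"ax":0,"ay":0,"az":-0.176,"jaw":-0.3},{"tx":0,"ty":0,"tz":0,"ax":0,"ay":0,"az":-0.176,"jaw":-0.3},{"tx":0,"ty":0,"tz":0,"ax":0,"ay":0,"az":-0.176,"jaw":-0.3},{"tx":0,"ty":0,"tz":0,"ax":0,"ay":0,"az":-0.176,"jaw":-0.3},{"tx":0,"ty":0,"tz":0,"ax":0,"ay":0,"az":0,"jaw":-0.3}]'
cat > hub.py <<'E'
from h import *
from scipy.optimize import least_squares
def hub(A0=(517.8,119.9)):
    A0=np.array(A0); c=shot('wrist'); P=wcloud(c)
    near=np.hypot(P[...,0]-A0[0],P[...,1]-A0[1]); m=(near<56)&(P[...,2]>91)&(P[...,2]<106); Q=P[m][:,:2]
    far=Q[np.hypot(*(Q-A0).T)>25]; d=far.mean(0)-A0; d/=np.hypot(*d)
    h=cv2.convexHull(Q.astype(np.float32))[:,0]; h=h[(h-A0)@d<5]
    r=least_squares(lambda p:np.hypot(h[:,0]-p[0],h[:,1]-p[1])-p[2],[*A0,15]).x
    print('hub',r.round(1),'wing mean cw',ang(far.mean(0),A0).round(1),'value',np.radians((ang(far.mean(0),A0)-57.8)%360).round(3),len(far)); return c
E
python3 - <<'E'
from hub import *
hub(); togo([517.8,119.9,66])
E
```

```text
time_s: 12.28
eef_pos: [518.1, 120.0, 221.3]
ee_rot: [-0.0, 0.22, 0.975, 0.0]
force: [0.4, -0.1, 0.2]
grip_width: 0.65
grip_force: 0.0
time_s: 12.9
eef_pos: [518.1, 120.0, 221.2]
ee_rot: [-0.0, -0.216, 0.976, 0.0]
force: [0.5, 0.1, 0.3]
grip_width: 0.651
grip_force: 0.0
time_s: 13.52
eef_pos: [518.1, 120.0, 221.3]
ee_rot: [-0.0, -0.537, 0.844, 0.0]
force: [0.1, -0.9, 0.8]
grip_width: 0.654
grip_force: 0.0
hub [517.1 119.4  14.5] wing mean cw 74.5 value 0.291 414
t 13.57 pos [518.1 120.  221.3] toolx deg -115.17 tilt [-0.  0. -1.] j [ 0.01  0.34  1.49  0.    1.31 -2.7 ] F [ 0.6 -0.2 -0.6] gw 0.65
tool shift to [517.8 119.9  66. ] [  0.2   0.2 155.3]
```

```bash
python3 -m jog '[{"tx":0.3,"ty":0.3,"tz":55,"ax":0,"ay":0,"az":0,"jaw":-0.3},{"tx":0,"ty":0,"tz":50,"ax":0,"ay":0,"az":0,"jaw":-0.3},{"tx":0,"ty":0,"tz":30,"ax":0,"ay":0,"az":0,"jaw":-0.3},{"tx":0,"ty":0,"tz":20,"ax":0,"ay":0,"az":0,"jaw":-0.3},{"tx":0,"ty":0,"tz":0,"ax":0,"ay":0,"az":0,"jaw":-0.3}]' 40
python3 -m jog '[{"tx":0,"ty":0,"tz":0,"ax":0,"ay":0,"az":0,"jaw":1},{"tx":0,"ty":0,"tz":0,"ax":0,"ay":0,"az":0,"jaw":1},{"tx":0,"ty":0,"tz":0,"ax":0,"ay":0,"az":0,"jaw":1}]' 40
```

```text
time_s: 14.2
eef_pos: [517.0, 119.8, 65.3]
ee_rot: [-0.001, -0.537, 0.844, 0.001]
force: [0.3, -0.2, -0.2]
grip_width: 0.65
grip_force: 0.0
time_s: 14.58
eef_pos: [518.3, 120.2, 67.6]
ee_rot: [0.001, -0.538, 0.843, -0.0]
force: [-1.2, 1.6, 5.2]
grip_width: 0.341
grip_force: 40.5
```

```bash
for i in 1 2; do python3 -m jog '[{"tx":0,"ty":0,"tz":0,"ax":0,"ay":0,"az":0.17,"jaw":1},{"tx":0,"ty":0,"tz":0,"ax":0,"ay":0,"az":0.17,"jaw":1},{"tx":0,"ty":0,"tz":0,"ax":0,"ay":0,"az":0.17,"jaw":1},{"tx":0,"ty":0,"tz":0,"ax":0,"ay":0,"az":0.17,"jaw":1},{"tx":0,"ty":0,"tz":0,"ax":0,"ay":0,"az":0.17,"jaw":1}]'; done
python3 - <<'E'
from hub import *
c=shot('top','t3.png'); 
r=place_of('pointer_tip','top')[:1]; print([(x['conf'],at_z(c,x['centre'],56)) for x in r]); togo(); s=sense(); print(s['wrist_torque'])
E
```

```text
time_s: 15.2
eef_pos: [518.5, 119.8, 67.6]
ee_rot: [0.001, -0.14, 0.99, -0.0]
force: [-0.5, 0.2, 5.2]
grip_width: 0.343
grip_force: 40.9
time_s: 15.82
eef_pos: [518.4, 119.5, 67.6]
ee_rot: [0.001, 0.281, 0.96, -0.0]
force: [-0.8, -2.6, 5.6]
grip_width: 0.338
grip_force: 41.0
[]
t 15.93 pos [518.4 119.5  67.6] toolx deg 147.45 tilt [ 0.002 -0.001 -1.   ] j [ 0.01  0.51  1.67 -0.    0.96 -1.  ] F [-0.9 -1.7  6.1] gw 0.34
[-0.40297537  0.27244867 -0.09702618]
```

```bash
for i in 1 2; do python3 -m jog '[{"tx":0,"ty":0,"tz":0,"ax":0,"ay":0,"az":0.181,"jaw":1},{"tx":0,"ty":0,"tz":0,"ax":0,"ay":0,"az":0.181,"jaw":1},{"tx":0,"ty":0,"tz":0,"ax":0,"ay":0,"az":0.181,"jaw":1},{"tx":0,"ty":0,"tz":0,"ax":0,"ay":0,"az":0.181,"jaw":1},{"tx":0,"ty":0,"tz":0,"ax":0,"ay":0,"az":0.181,"jaw":1}]'; done
python3 - <<'E'
from hub import *
c=shot('wrist','w8.png'); P=wcloud(c); togo(); print(sense()['wrist_torque'])
A=np.array([517.5,119.7]); n=np.hypot(P[...,0]-A[0],P[...,1]-A[1])
m=(n>30)&(n<52)&(P[...,2]>85)&(P[...,2]<104)&(c['color'].max(-1)<120); Q=P[m]; print(len(Q),np.round(Q.mean(0),1) if len(Q) else '', ang(Q.mean(0),A) if len(Q) else '')
E
```

```text
time_s: 16.55
eef_pos: [518.0, 119.3, 67.6]
ee_rot: [0.001, 0.672, 0.74, -0.0]
force: [-3.3, -4.3, 8.3]
grip_width: 0.343
grip_force: 41.3
time_s: 17.18
eef_pos: [517.6, 119.5, 67.6]
ee_rot: [0.0, 0.928, 0.372, -0.0]
force: [-5.2, -2.5, 8.3]
grip_width: 0.343
grip_force: 41.4
t 17.23 pos [517.6 119.5  67.6] toolx deg 43.18 tilt [ 0.    -0.001 -1.   ] j [ 0.01  0.51  1.67 -0.    0.96  0.82] F [-6.  -3.   9.1] gw 0.34
[-0.31219706  0.86398957 -0.11975368]
1620 [524.3 160.3  95. ] 279.5188620061974
```

View pics/w8.png

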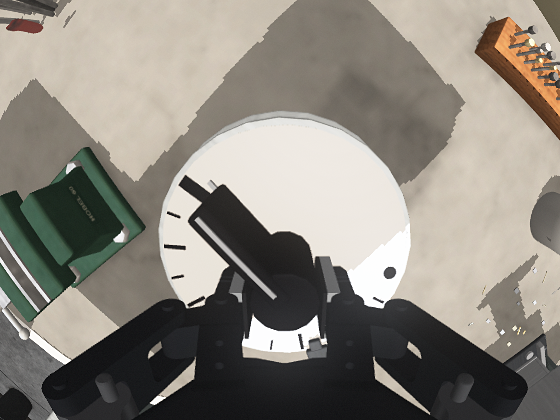

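```bash
python3 - <<'E'
from hub import *
c=shot('wrist'); A=np.array([517.5,119.7])
for p,z in(((210,183),56),((187,186),46),((390,272),46),((213,181),56)):
    w=wz(c,p,z); print(w.round(1),ang(w,A).round(1),np.hypot(*(w[:2]-A)).round(1))
P=wcloud(c); n=np.hypot(P[...,0]-A[0],P[...,1]-A[1])
m=(n>30)&(n<50)&(P[...,2]>96)&(P[...,2]<104); Q=P[m]; print(len(Q),ang(Q.mean(0),A).round(1))
E
```

```text
[523.8 175.1  56. ] 276.5 55.7
[510.9 183.7  46. ] 264.1 64.4
[551.3  65.9  46. ] 57.9 63.5
[525.6 174.6  56. ] 278.4 55.5
1233 277.8
```

```bash
for i in 1 2 3; do python3 -m jog '[{"tx":0,"ty":0,"tz":0,"ax":0,"ay":0,"az":-0.1835,"jaw":1},{"tx":0,"ty":0,"tz":0,"ax":0,"ay":0,"az":-0.1835,"jaw":1},{"tx":0,"ty":0,"tz":0,"ax":0,"ay":0,"az":-0.1835,"jaw":1},{"tx":0,"ty":0,"tz":0,"ax":0,"ay":0,"az":-0.1835,"jaw":1},{"tx":0,"ty":0,"tz":0,"ax":0,"ay":0,"az":-0.1835,"jaw":1}]'; done
cat > m.py <<'E'
from hub import *
c=shot('wrist','w9.png'); A=np.array([517.5,119.7]); togo()
P=wcloud(c); n=np.hypot(P[...,0]-A[0],P[...,1]-A[1])
m=(n>30)&(n<50)&(P[...,2]>96)&(P[...,2]<104); Q=P[m]; print(len(Q),ang(Q.mean(0),A).round(1))
for q,z in(('pointer_tip',56),('tab_tip',53)):
    for r in place_of(q,'wrist')[:2]:
        w=wz(c,r['centre'],z); print(q,round(r['conf'],2),np.round(r['centre']),w.round(1),ang(w,A).round(1),np.hypot(*(w[:2]-A)).round(1))
x=c['color'][:,:,::-1]; cv2.imwrite('pics/w9c.png',x)
E
python3 m.py
```

```text
time_s: 17.9
eef_pos: [518.0, 119.3, 67.5]
ee_rot: [0.001, 0.664, 0.748, 0.0]
force: [-3.3, -4.7, 7.8]
grip_width: 0.339
grip_force: 40.1
time_s: 18.52
eef_pos: [518.4, 119.5, 67.6]
ee_rot: [0.001, 0.264, 0.965, 0.0]
force: [-1.7, -1.2, 6.6]
grip_width: 0.338
grip_force: 39.7
time_s: 19.15
eef_pos: [518.6, 119.9, 67.6]
ee_rot: [0.001, -0.191, 0.982, -0.0]
force: [0.4, 2.0, 5.5]
grip_width: 0.341
grip_force: 40.6
t 19.2 pos [518.6 119.9  67.6] toolx deg -157.54 tilt [ 0.003  0.    -1.   ] j [ 0.01  0.51  1.67  0.    0.96 -1.96] F [0.8 1.5 4.9] gw 0.34
1198 118.4
pointer_tip 0.63 [206. 177.] [490.3  67.2  56. ] 117.4 59.2
```

View pics/w9c.png

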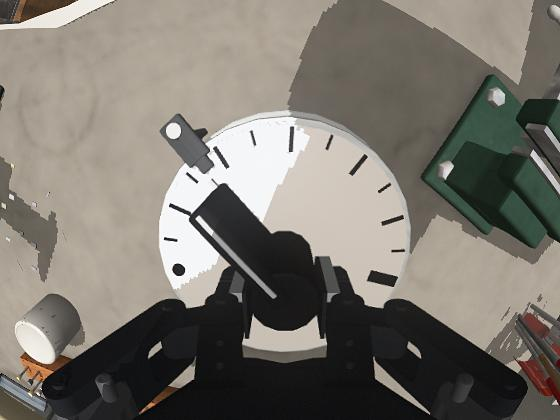

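```bash
python3 -m jog '[{"tx":0,"ty":0,"tz":0,"ax":0,"ay":0,"az":0,"jaw":-0.3},{"tx":0,"ty":0,"tz":0,"ax":0,"ay":0,"az":0,"jaw":-0.3},{"tx":0,"ty":0,"tz":-55,"ax":0,"ay":0,"az":0,"jaw":-0.3},{"tx":0,"ty":0,"tz":-55,"ax":0,"ay":0,"az":0,"jaw":-0.3},{"tx":0,"ty":0,"tz":0,"ax":0,"ay":0,"az":0,"jaw":-0.3}]'
python3 m.py; python3 -c "
import cv2; x=cv2.imread('pics/w9.png')[60:280,140:400]; cv2.imwrite('pics/w10c.png',cv2.resize(x,None,fx=2.7,fy=2.7,interpolation=cv2.INTER_CUBIC))"
```

```text
time_s: 19.92
eef_pos: [519.4, 119.9, 180.2]
ee_rot: [0.004, -0.188, 0.982, -0.001]
force: [0.4, 0.1, -1.0]
grip_width: 0.649
grip_force: 0.0
t 19.98 pos [518.2 119.8 177.5] toolx deg -158.31 tilt [ 0.003 -0.    -1.   ] j [ 0.01  0.37  1.56 -0.    1.21 -1.94] F [-0.2 -0.7 -0.6] gw 0.66
358 118.0
pointer_tip 0.9 [241. 150.] [489.7  69.   56. ] 118.8 57.8
tab_tip 0.98 [239. 147.] [488.   66.7  53. ] 119.1 60.6
```

View pics/w10c.png

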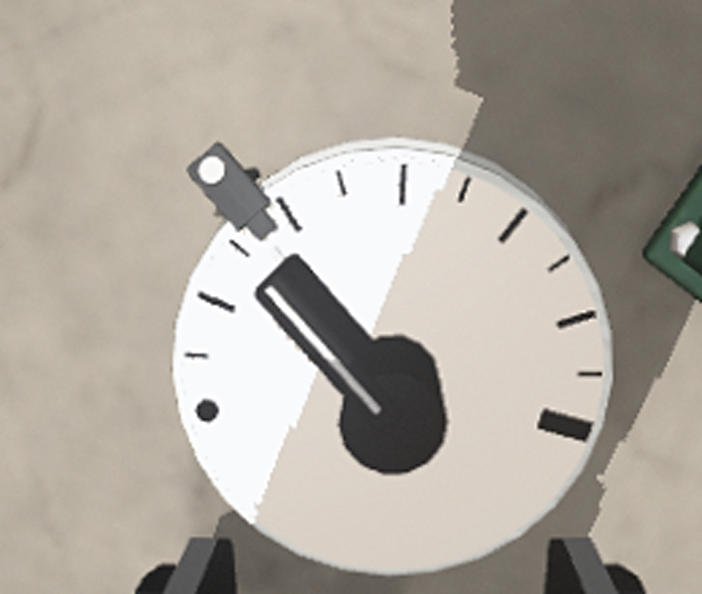

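```bash
python3 -c "
from rig import *
print(finish_job())"
```

```text
the job is handed in; nothing more can be done
None
```

The job is handed in at about 20 s of the 58 s, no verdict returned: the tray is home, the gate is drawn to its stop, and the chute is empty with its balls dropped into the tray. The timer was wound past 60 to about 3.8 rad, and its pointer was measured within about 1° of the tab.

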